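# Weigh the loaf cake from behind the tall wares

### The job

A customer wants the little loaf cake weighed, but it stands behind a row of tall bottles and jars: move the two that stand in front of it onto the wooden tray, upright, and only then fetch the loaf in its tin and set it in the middle of the scale's plate. With the loaf on the scale, put the two tall things back, each where it stood before, and leave everything upright and the rest of the display as it was.

Things in the scene. Friction and masses are not known exactly. Their poses are not given: they have to be found in the camera images.
- board: low oak display board fixed on the counter, 230 x 360 mm, top 20 mm above the counter. Origin at counter height; own x points to the customers, y along its width. Four tall wares stand in a row about 30 mm on the robot's side of it, at y about +-47 and +-123 mm; two low cakes about 40 mm on the far side, at y about +-85 mm. Fixed price cards: at x = 130 mm, 40 mm tall; at x = 45, y = 0, 80 mm tall
- loaf: the loaf cake to weigh: golden oblong cake in a dark steel loaf tin with upright sides, 60 mm (own x) by 100 mm (own y) by 45 mm high; the crown rises to 58 mm. Grip it across the 60 mm. 280 g. Origin at the centre of the underside, z up. Its long side runs along the row, about 10 mm behind the pair of tall wares nearest to it, so no finger fits between until both are gone
- pie: small round raised pie, 56 mm diameter (60 mm over its crimped edge), 47 mm high, origin at the centre of its underside. Not wanted: leave it where it is
- bottle: tall round cordial bottle, dark red, pale label, brass cap. Body 60 mm diameter up to 108 mm, narrowing to a neck of 29 to 31 mm diameter from 140 mm to the top at 190 mm (cap, 31 mm diameter, 164 to 190 mm): grip it there. 420 g. Origin at the centre of its underside, z up
- flask: tall square bottle of amber glass with a pale label and a black cap. Body 56 x 56 mm up to 115 mm, round neck of 29 to 31 mm diameter from 131 mm to the top at 175 mm (cap, 31 mm diameter, 149 to 175 mm): grip it there. 380 g. Origin at the centre of its underside, z up
- canister: tall round metal canister, 58 mm diameter, with a metal lid (60 mm diameter, top at 134 mm) and a dark wooden knob of 28 mm diameter from 138 to 168 mm: grip it by the knob. 360 g. Origin at the centre of its underside, z up
- jar: tall straight clear glass jar of breadsticks, 60 mm diameter, shoulder at 150 mm, with a cork stopper of 40 mm diameter from 150 to 190 mm: grip it by the cork. 400 g. Origin at the centre of its underside, z up
- tray: empty light wooden tray fixed on the counter at one side, 220 mm (own x) by 120 mm (own y), rim 18 mm high and 6 mm thick, a brass handle at each short end to 30 mm high. Inner floor 208 x 108 mm, 6 mm above the counter: room for two tall wares side by side along x. Origin below its middle, at counter height
- scale: grey counter scale with a bright steel plate, fixed on the counter at the other side. Plate 150 mm (own x) by 170 mm (own y), its top 60 mm above the counter, rigid. Origin at counter height below the plate's centre. The housing reaches 120 mm from the origin along own -x, with display and keys there, lower than the plate
Mind the look-alikes: they are no part of the job. Leave any blue or turquoise look-alike of the bottle alone.

How it is judged:
By the outcome, as a careful person would: the job done as asked, in the order asked, and still so for the second after the job is handed in, with the robot touching nothing.
It also fails if it takes over 112 s, if anything falls off the work surface, if the arm or the gripper's body presses on something with over 40 N, if the wrist force passes 120 N, or if a joint passes its speed limit or range.

### The arm

A 6-joint arm with a two-finger parallel gripper is mounted at the origin on the work surface. World frame = base frame: x ahead of the robot, y to its left, z up, the work surface at z = 0. Lengths are in m, angles in rad, forces in N, time in s.
With the tool pointing down it reaches from about 0.425 to 1.125 m from the base axis. Payload 14.9 kg.
Tool frame: the origin (TCP) lies at the very end of the fingers, on their centre line; the grasp point (between the pads) lies 19 mm behind it; z points along the fingers, y is the line along which they close (so a half turn about z gives the same grasp; the last joint's range is limited). The gripper opens to 91 mm and grips with 3 to 60 N. Pads are 32 mm wide; open, the fingers measure 118 mm over their backs; the gripper's body (76 mm by 178 mm) begins 60 mm behind the grasp point.
Start: joints at [1.253, 0.379, 1.734, -0, 1.028, -0.033], TCP at [0.197, 0.672, 0.214] pointing down, gripper open.
Joint ranges: [-2.77, 2.77], [-0.74, 2.19], [0, 2.66], [-1.06, 4.2], [0.31, 2.87], [-3.08, 3.08]. Speed limits (rad/s): [1.89, 1.89, 2.39, 3.14, 3.14, 3.14].

### API

Orientations are given as a rotation vector (axis times angle).
In Python, from rig import monitor, imaging, job, finder gives the robot as it stands. The module is installed in compiled form; this text tells all that it offers.
- The arm moves only by the tool advance, called after ">>>" in YAML: its name, and indented under it one key for each argument. Schema: {"type":"object","properties":{"moves":{"type":"array","items":{"type":"object","properties":{"jaw":{"type":"number"},"d":{"type":"array","items":{"type":"number"},"minItems":3,"maxItems":3},"r":{"type":"array","items":{"type":"number"},"minItems":3,"maxItems":3}},"additionalProperties":false,"required":["jaw"]},"minItems":1,"maxItems":20},"only":{"type":"string"},"quiet":{"type":"boolean"},"lines":{"type":"string"}},"required":["moves"],"additionalProperties":false}. moves is a list of rows, 1 to 20 of them, each an object with the fields jaw (the finger opening in m), d (a list: dx, dy, dz in normalised numbers (1 is 1 m)), r (a list: a rotation vector rx, ry, rz in a scale on which 1.0 is 4 rad); a field left out counts as zero (the opening has to be given); each row shifts and turns the commanded pose from where the row before left it, along the tool's axes as they then stand; what a row does not reach is not made up. A row lasts 1/12 s, in which the tool goes at most 0.0417 m and 0.125 rad, less where a joint would pass 70% of its speed; a pose out of reach is approached as far as the arm can. The fingers move at their own pace and stop on an object; the grip force is fixed at half the most. Time passes only in rows, so rows that do not move let the fingers close. The tool returns the time, the measured TCP pose, the force, the opening and the grip force at its end. only (a regular expression) keeps the lines of the reply that match it, lines (a string "A,B") keeps lines A to B, and quiet returns only ok. A shift or turn number past 1, either way, is cut back to 1. Input that does not fit is refused with a message, and nothing moves.
- monitor.observe(): the state, without advancing time (a new reading comes with each control period).
- imaging.get_image(name): name is "scene" or "side" or "wrist"; returns (picture, depth): 384x512x3 uint8, red, green, blue; 384x512 float32, m along the optical axis (not along the pixel's ray), 0 where there is no reading.
- imaging.get_calibration(name): a dict with "mtx" (3x3 intrinsics, pixels), "R" (3x3) and "t" (3): a world point X has camera coordinates R X + t; the wrist camera has in their place "mount" (4x4, takes a point from camera to tool coordinates, whose origin is the TCP and whose axes are the flange's). Camera axes: x right, y down, z forward; pixel columns grow to the right and rows downward; lengths in m; the calibration is good to about 2 mm. A picture is of the moment at which its call begins: read the wrist's pose just before it. get_calibration takes no time and is no camera call.
- job.close_job(): hands the job in; it is judged then, once.
Trained networks look in the newest picture that a camera, given by its name, has taken for a name from the list of things; names that differ only in an ending like _2 or _b are one class to them, and where a whole thing is asked for, a point or a joint stands for the part that bears it (a point fixed in the world has none). Each returns a list of dicts, best first, with "score" (0 to 1); they miss things now and then, are a little off and sometimes report something else, mostly with a low value. They report only what shows in the picture. A call takes as long as a camera call. They do not tell look-alikes from the thing itself.
- finder.silhouettes(query, camera): "pixels" (384x512 bool, what is visible of it).
- finder.place_of(query, camera): "position" ([x, y, z] in m, in the coordinates of the camera as it stood for that picture, good to about 4 mm: a listed point, or the origin of a listed thing).
The state is a dict: "time": time; "qpos": joint angles; "qvel": joint speeds; "effort": joint torques, N m; "tool_pos": TCP position; "tcp_rot": TCP orientation; "force": force on the tool from outside, world axes, zero at the start; "torque": the same for the moment, N m; "finger_gap": finger opening in m; "grasp_force": force on a finger pad.
Only numpy, scipy, OpenCV 4.12 (cv2) and the standard library are available. Lean on these libraries where they do the work, as an engineer would, in place of code of your own. Each camera call takes 0.05 s, during which the arm holds its last target. There are 200 camera calls.

## Working session

There is one attempt and no reset: what is moved stays moved. The work goes in short steps, Python scripts to look and compute and a tool call to move; the robot and the scene stay as the last step left them, time stands still between calls to the robot, and variables do not carry over. Pictures are saved under pics/ and viewed, at most 14 in all, crops included, and the job is handed in when it is done.

```bash
mkdir -p pics; cat > h.py <<'E'
import numpy as np,cv2
from rig import monitor,imaging,job,finder
from scipy.spatial.transform import Rotation as Ro
def pose():
    s=monitor.observe(); return np.array(s["tool_pos"]),Ro.from_rotvec(s["tcp_rot"]).as_matrix()
def cam(n):
    c=imaging.get_calibration(n)
    if n=="wrist":
        p,R=pose(); T=np.eye(4);T[:3,:3]=R;T[:3,3]=p; T=T@np.array(c["mount"]); return np.array(c["mtx"]),T[:3,:3],T[:3,3]
    R=np.array(c["R"]);t=np.array(c["t"]); return np.array(c["mtx"]),R.T,-R.T@t
def save(n,f,crop=None,s=1):
    im,d=imaging.get_image(n)
    o=im if crop is None else im[crop[1]:crop[3],crop[0]:crop[2]]
    o=cv2.resize(o,None,fx=s,fy=s,interpolation=cv2.INTER_CUBIC)
    cv2.imwrite("pics/"+f,o[:,:,::-1]); return im,d
def cloud(n,d):
    K,R,t=cam(n); v,u=np.mgrid[:d.shape[0],:d.shape[1]]
    P=np.stack([(u-K[0,2])/K[0,0]*d,(v-K[1,2])/K[1,1]*d,d],-1); P=P@R.T+t; P[d==0]=np.nan; return P
def proj(n,X):
    K,R,t=cam(n); c=(np.asarray(X)-t)@R; return (c/c[...,2:])@K.T
E
python3 - <<'E'
from h import *
s=monitor.observe(); print({k:np.round(v,3) for k,v in s.items()}); print(pose()[1].round(3))
for n in ("scene","side"):
    save(n,n+"0.png",s=1.5); K,R,t=cam(n); print(n,t.round(3))
    for q in ("loaf","pie","bottle","flask","canister","jar","tray","scale","board"):
        for r in finder.place_of(q,n)[:3]:
            p=np.array(r["position"]); w=R@p+t; print(q,round(r["score"],2),w.round(3),proj(n,w)[:2].round())
E
```

```text
{'time': np.float64(0.0), 'qpos': array([ 1.253,  0.379,  1.735,  0.   ,  1.028, -0.033]), 'qvel': array([ 0.001, -0.001, -0.001,  0.001, -0.   ,  0.001]), 'effort': array([-0.0000e+00, -7.6373e+01, -4.3436e+01,  6.5000e-02,  4.2000e-02,
       -0.0000e+00]), 'tool_pos': array([0.197, 0.671, 0.213]), 'tcp_rot': array([-4.46e-01, -3.11e+00,  2.00e-03]), 'force': array([-0.071, -0.823,  0.158]), 'torque': array([ 0.001,  0.043, -0.028]), 'grasp_force': np.float64(0.0), 'finger_gap': np.float64(0.091)}
[[-0.96   0.281 -0.   ]
 [ 0.281  0.96  -0.001]
 [ 0.    -0.001 -1.   ]]
scene [1.294 0.121 0.72 ]
loaf 0.74 [ 0.69  -0.053  0.015] [206. 225.]
loaf 0.69 [0.631 0.081 0.023] [272. 211.]
pie 0.65 [0.701 0.114 0.025] [284. 237.]
bottle 0.94 [ 0.613 -0.087  0.023] [199. 196.]
bottle 0.92 [ 0.594 -0.229 -0.003] [142. 191.]
bottle 0.92 [ 0.727 -0.229 -0.003] [122. 234.]
flask 0.59 [0.634 0.16  0.017] [308. 219.]
canister 0.57 [ 0.616 -0.012  0.017] [231. 203.]
jar 0.66 [0.631 0.08  0.022] [271. 211.]
tray 0.58 [0.392 0.312 0.004] [372. 161.]
scale 0.85 [ 0.387 -0.305  0.002] [140. 134.]
board 0.76 [0.655 0.033 0.001] [248. 223.]
board 0.73 [0.632 0.081 0.021] [272. 212.]
side [ 0.288 -0.633  0.637]
loaf 0.92 [ 0.683 -0.06   0.02 ] [315. 200.]
bottle 0.81 [ 0.666 -0.309  0.001] [364. 282.]
bottle 0.74 [ 0.735 -0.236 -0.002] [370. 249.]
bottle 0.68 [ 0.596 -0.235  0.001] [318. 266.]
flask 0.86 [0.63  0.157 0.018] [263. 160.]
canister 0.24 [ 0.392  0.311 -0.004] [175. 156.]
jar 0.63 [0.632 0.076 0.016] [275. 176.]
tray 0.69 [ 0.393  0.311 -0.003] [175. 156.]
tray 0.52 [0.631 0.077 0.016] [275. 176.]
tray 0.26 [ 0.684 -0.059  0.019] [315. 200.]
scale 0.61 [ 0.386 -0.306 -0.001] [240. 328.]
board 0.84 [0.653 0.031 0.003] [288. 187.]
```

View pics/scene0.png

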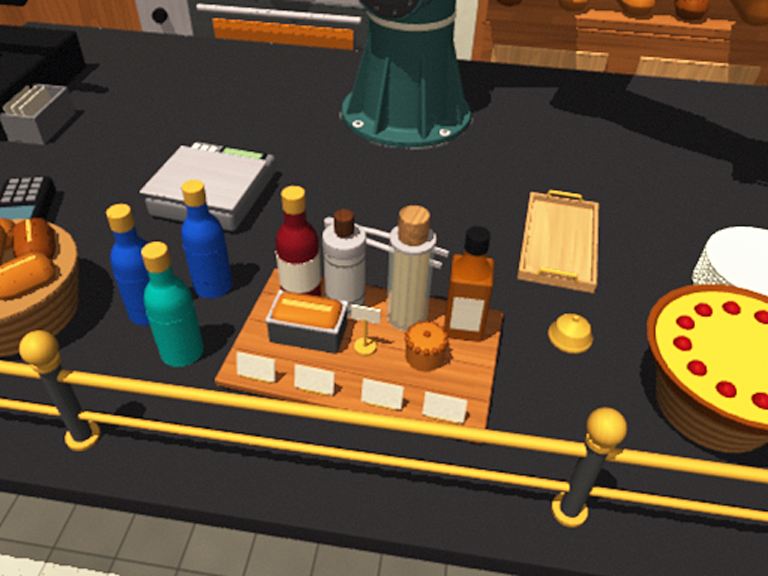

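View pics/side0.png

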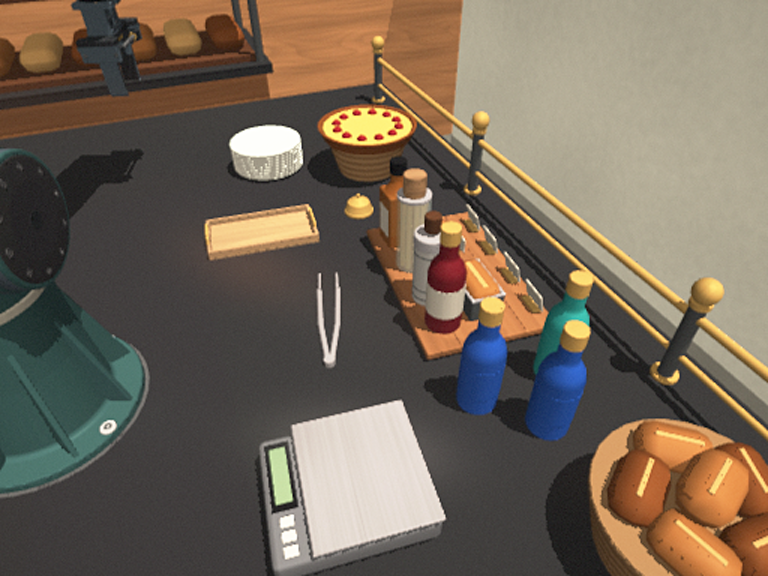

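The scene view (1.5x scale) shows the red bottle (296,240), canister (345,255), jar (410,265) and flask (470,285) in a row. The loaf (307,318) is behind the bottle and canister, and the pie (427,345) is behind the jar and flask. Bottle candidates are red (296,240) on the board, blue (205,240), blue (135,265) and turquoise (172,305). The red one on the board is the one meant, because it is dark red with a pale label and stands in the row. The side view agrees: red bottle at (446,280), scale at (360,480), tray at (262,232).

```bash
python3 - <<'E'
from h import *
def rect(P): 
    (c,s,a)=cv2.minAreaRect(P[:,:2].astype(np.float32)*1000); return np.round(c,1),np.round(s,1),round(a,2)
for n in ("scene","side"):
    im,d=save(n,n+"_crop.png",(140,100,345,265) if n=="scene" else (220,90,400,300),3 if n=="scene" else 2.8); C=cloud(n,d); P=C.reshape(-1,3)
    for q,p,h in (("bottle",(.613,-.087),.210),("canister",(.614,-.012),.188),("jar",(.631,.08),.21),("flask",(.632,.158),.195)):
        m=(np.hypot(P[:,0]-p[0],P[:,1]-p[1])<.03)&(P[:,2]>h-.006)&(P[:,2]<h+.01); T=P[m]
        if len(T)>3: c,r=cv2.minEnclosingCircle(T[:,:2].astype(np.float32)*1000); print(n,q,len(T),np.round(c,1),round(r,1),np.median(T[:,2]).round(4))
    def sel(c,rx,ry,z0,z1): return P[(abs(P[:,0]-c[0])<rx)&(abs(P[:,1]-c[1])<ry)&(P[:,2]>z0)&(P[:,2]<z1)]
    print(n,"scale plate",rect(sel((.387,-.305),.12,.12,.055,.066)),"tray",rect(sel((.392,.312),.14,.09,.012,.024)),"board",rect(sel((.654,.032),.16,.22,.014,.025)))
    print("loaf",rect(sel((.686,-.056),.06,.08,.055,.072)), rect(sel((.69,-.056),.05,.08,.04,.09)))
    for r in finder.silhouettes("loaf",n)[:2]:
        Q=C[r["pixels"]]; Q=Q[np.isfinite(Q[:,0])]; print(" sil",round(r["score"],2),len(Q),rect(Q[(Q[:,2]>.05)]),np.percentile(Q[:,2],[2,50,98]).round(3))
E
```

```text
scene bottle 148 [612.1 -84.1] 16.3 0.2101
scene canister 118 [619. -16.] 13.6 0.1877
scene jar 248 [630.4  77.5] 20.2 0.2101
scene flask 166 [635.2 159.9] 15.9 0.1954
scene scale plate (array([ 389.4, -306.9]), array([172. , 152.7]), 84.01) tray (array([391.7, 311.2]), array([120.4, 225.4]), 84.32) board (array([641.5,  45.4]), array([388.5, 326.7]), 85.46)
loaf (array([672.3, -49.5]), array([121. ,  92.5]), 89.14) (array([679.5, -41.5]), array([130.2,  78.8]), 89.89)
 sil 0.93 1744 (array([680.8, -55.4]), array([100.4,  74.7]), 88.58) [0.026 0.068 0.08 ]
side bottle 116 [612.2 -86.3] 16.3 0.2097
side canister 73 [618.6 -18.2] 14.0 0.1872
side jar 122 [628.9  74.5] 19.8 0.2096
side flask 68 [635.  158.4] 16.1 0.1945
side scale plate (array([ 389.9, -308.4]), array([171.2, 149.9]), 83.6) tray (array([391.2, 309.8]), array([126.8, 219.7]), 85.11) board (array([640.5,  42.5]), array([386.6, 326.4]), 85.18)
loaf (array([695.5, -61. ]), array([152.6,  73.8]), 62.79) (array([685.6, -42.3]), array([132.5,  62.5]), 87.15)
 sil 0.96 676 (array([ 657.3, -125.4]), array([259.3,  72.5]), 55.9) [0.023 0.075 0.144]
```

View pics/scene_crop.png

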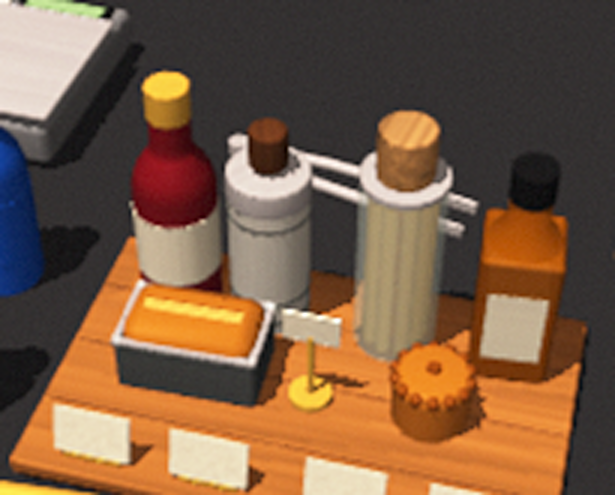

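The enlarged crop confirms it: the loaf (195,340) stands behind the red bottle (167,190) and the canister (268,210). These two are the blockers.

Units first: turns go in shares of 4 rad. So 0.057 rad / 4 = 0.0143.

```bash
cat >> h.py <<'E'
def to(x,y,z,yaw,rows=()):
    "delta in tool axes to target; yaw = world angle of tool y (deg); rows = planned rows simulated first"
    p,R=pose()
    for r in rows: p=p+R@np.array(r[:3]); R=R@Ro.from_rotvec(r[3:]).as_matrix()
    a=np.radians(yaw); Y=np.array([np.cos(a),np.sin(a),0]); Z=np.array([0,0,-1.]); T=np.stack([np.cross(Y,Z),Y,Z],1)
    print("d",(R.T@(np.array([x,y,z])-p)).round(4),"rot",Ro.from_matrix(R.T@T).as_rotvec().round(4),"at",p.round(4))
E
```

>>> advance:
  moves:
    - {"jaw": 0.091, "d": [-0.02, 0, -0.02], "r": [0, 0, 0.0075]}
    - {"jaw": 0.091, "d": [-0.035, -0.003, -0.02], "r": [0, 0, 0.0138]}
    - {"jaw": 0.091, "d": [-0.039, -0.003, -0.01], "r": [0, 0, 0.0143]}
    - {"jaw": 0.091, "d": [-0.039, -0.003, -0.01], "r": [0, 0, 0.0143]}
    - {"jaw": 0.091, "d": [-0.039, -0.003, -0.01], "r": [0, 0, 0.0143]}
    - {"jaw": 0.091, "d": [-0.039, -0.003, -0.01], "r": [0, 0, 0.0143]}
    - {"jaw": 0.091, "d": [-0.039, -0.003, -0.01], "r": [0, 0, 0.0143]}
    - {"jaw": 0.091, "d": [-0.039, -0.003, 0], "r": [0, 0, 0.0143]}
    - {"jaw": 0.091, "d": [-0.039, -0.003, 0], "r": [0, 0, 0.0143]}
    - {"jaw": 0.091, "d": [-0.039, -0.003, 0], "r": [0, 0, 0.0143]}
    - {"jaw": 0.091, "d": [-0.039, -0.003, 0], "r": [0, 0, 0.0143]}
    - {"jaw": 0.091, "d": [-0.039, -0.003, 0], "r": [0, 0, 0.0143]}
    - {"jaw": 0.091, "d": [-0.039, -0.003, 0], "r": [0, 0, 0.0143]}
    - {"jaw": 0.091, "d": [-0.039, -0.003, 0], "r": [0, 0, 0.0143]}
    - {"jaw": 0.091, "d": [-0.039, -0.003, 0], "r": [0, 0, 0.0143]}
    - {"jaw": 0.091, "d": [-0.039, -0.003, 0], "r": [0, 0, 0.0143]}
    - {"jaw": 0.091, "d": [-0.039, -0.003, 0], "r": [0, 0, 0.0143]}
    - {"jaw": 0.091, "d": [-0.039, -0.003, 0], "r": [0, 0, 0.0143]}
    - {"jaw": 0.091, "d": [-0.039, -0.003, 0], "r": [0, 0, 0.0143]}
    - {"jaw": 0.091, "d": [-0.03, -0.003, 0], "r": [0, 0, 0.0143]}

```text
time: 2.87
tool_pos: [0.6489, 0.1181, 0.304]
tcp_rot: [2.023, 2.403, 0.0]
force: [0.4, 0.1, 0.3]
finger_gap: 0.091
grasp_force: 0.0
```

```bash
python3 -c "
from h import *
to(.612,-.085,.30,-4.7)"
```

```text
d [-0.1938 -0.071   0.004 ] rot [3.000e-04 2.000e-04 2.534e-01] at [0.6489 0.1181 0.304 ]
```

In the tool's units: 0.084 rad / 4 = 0.021.

>>> advance:
  moves:
    - {"jaw": 0.091, "d": [-0.03, -0.005, 0], "r": [0, 0, 0.0213]}
    - {"jaw": 0.091, "d": [-0.035, -0.005, 0], "r": [0, 0, 0.0213]}
    - {"jaw": 0.091, "d": [-0.035, -0.005, 0], "r": [0, 0, 0.021]}
    - {"jaw": 0.091, "d": [-0.035, -0.005, 0]}
    - {"jaw": 0.091, "d": [-0.03, 0, 0]}
    - {"jaw": 0.091}
    - {"jaw": 0.091}

```text
time: 3.45
tool_pos: [0.6317, -0.0456, 0.304]
tcp_rot: [2.31, 2.129, 0.0]
force: [-0.5, 0.8, -0.7]
finger_gap: 0.0907
grasp_force: 0.0
```

```bash
python3 -c "
from h import *
to(.612,-.085,.30,-4.7)
save('wrist','w1.png',s=1.3)
K,R,t=cam('wrist')
print(R.round(2),t.round(3))
for q in ('bottle','canister','loaf'):
    for r in finder.place_of(q,'wrist')[:2]:
        w=R@np.array(r['position'])+t; print(q,round(r['score'],2),w.round(4),proj('wrist',w).round())
im,d=imaging.get_image('wrist'); P=cloud('wrist',d).reshape(-1,3)
for q,p,h in (('bottle',(.613,-.087),.210),('canister',(.614,-.012),.188)):
    T=P[(np.hypot(P[:,0]-p[0],P[:,1]-p[1])<.03)&(P[:,2]>h-.006)&(P[:,2]<h+.01)]
    if len(T)>3: c,r=cv2.minEnclosingCircle(T[:,:2].astype(np.float32)*1000); print(q,len(T),np.round(c,1),round(r,1),np.median(T[:,2]).round(4))
"
```

```text
d [-0.0408 -0.0165  0.004 ] rot [ 0.0002 -0.      0.0007] at [ 0.6317 -0.0456  0.304 ]
[[ 1.   -0.08 -0.02]
 [-0.08 -0.96 -0.28]
 [-0.    0.28 -0.96]] [0.639 0.034 0.475]
bottle 0.83 [ 0.7291 -0.2264  0.0037] [326. 258.   1.]
bottle 0.77 [ 0.598  -0.2307  0.0013] [248. 265.   1.]
canister 0.98 [ 0.6177 -0.0185  0.0216] [248. 139.   1.]
canister 0.41 [ 0.6095 -0.0846  0.0217] [246. 184.   1.]
loaf 0.8 [ 0.6859 -0.0576  0.0162] [297. 161.   1.]
bottle 850 [611.7 -85.3] 15.5 0.2098
canister 686 [617.9 -16.8] 13.9 0.1876
```

View pics/w1.png

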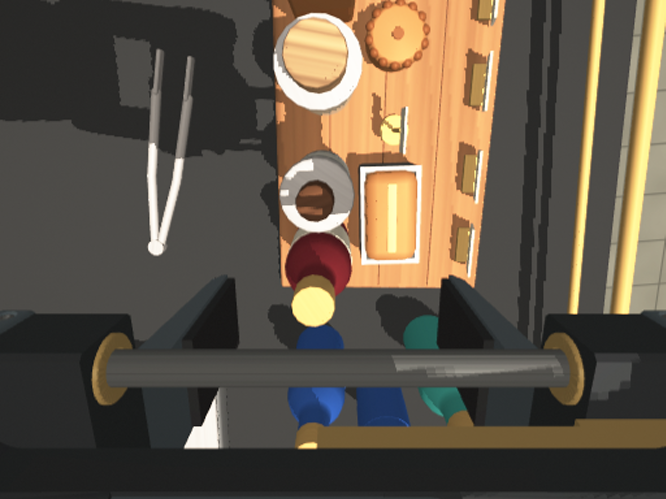

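The wrist view shows the red bottle's cap at (314,305), the canister's knob at (315,200) and the loaf at (390,213). The bottle cap matches the measured position.

>>> advance:
  moves:
    - {"jaw": 0.08, "d": [-0.02, -0.0085, 0]}
    - {"jaw": 0.08, "d": [-0.0205, -0.0085, 0]}
    - {"jaw": 0.08, "d": [0, 0, 0.02]}
    - {"jaw": 0.08, "d": [0, 0, 0.035]}
    - {"jaw": 0.08, "d": [0, 0, 0.035]}
    - {"jaw": 0.08, "d": [0, 0, 0.025]}
    - {"jaw": 0.08, "d": [0, 0, 0.017]}
    - {"jaw": 0.08}
    - {"jaw": 0.08}

```text
time: 4.45
tool_pos: [0.6116, -0.0827, 0.1717]
tcp_rot: [-2.306, -2.132, 0.001]
force: [0.4, 0.1, -0.1]
finger_gap: 0.0803
grasp_force: 0.0
```

```bash
python3 -c "
from h import *
to(.6117,-.0853,.172,-4.7)"
```

```text
d [-0.0026  0.0003 -0.0003] rot [-0.0014 -0.0001  0.0039] at [ 0.6116 -0.0827  0.1717]
```

>>> advance:
  moves:
    - {"jaw": 0.08, "d": [-0.0026, 0, 0]}
    - {"jaw": 0.02}
    - {"jaw": 0.02}
    - {"jaw": 0.02}
    - {"jaw": 0.02}
    - {"jaw": 0.02}
    - {"jaw": 0.02}
    - {"jaw": 0.02}
    - {"jaw": 0.02}

```text
time: 5.2
tool_pos: [0.6115, -0.0859, 0.1719]
tcp_rot: [-2.307, -2.132, 0.0]
force: [-0.8, 0.7, 1.9]
finger_gap: 0.0307
grasp_force: 30.0
```

```bash
python3 -c "
from h import *
to(.6117,-.0853,.172,-4.7)"
```

```text
d [ 0.0007  0.0002 -0.0001] rot [-0.0002 -0.      0.003 ] at [ 0.6115 -0.0859  0.1719]
```

In the tool's units: -0.06 rad / 4 = -0.015.

>>> advance:
  moves:
    - {"jaw": 0.02, "d": [0, 0, -0.006]}
    - {"jaw": 0.02, "d": [0, 0, -0.015]}
    - {"jaw": 0.02, "d": [0, 0, -0.025]}
    - {"jaw": 0.02, "d": [0, 0, -0.025]}
    - {"jaw": 0.02, "d": [0, -0.006, -0.02]}
    - {"jaw": 0.02, "d": [0, -0.015, -0.01]}
    - {"jaw": 0.02, "d": [0, -0.022, -0.01]}
    - {"jaw": 0.02, "d": [0, -0.022, 0]}
    - {"jaw": 0.02, "d": [0, -0.022, 0]}
    - {"jaw": 0.02, "d": [0.004, -0.018, 0]}
    - {"jaw": 0.02, "d": [0.01, -0.01, 0], "r": [0, 0, -0.0075]}
    - {"jaw": 0.02, "d": [0.016, -0.002, 0], "r": [0, 0, -0.015]}

```text
time: 6.2
tool_pos: [0.4952, -0.0467, 0.283]
tcp_rot: [-2.208, -2.234, 0.001]
force: [1.1, 0.1, -3.3]
finger_gap: 0.0306
grasp_force: 30.0
```

>>> advance:
  moves:
    - {"jaw": 0.02, "d": [0.022, 0.003, 0], "r": [0, 0, -0.0213]}
    - {"jaw": 0.02, "d": [0.024, 0.003, 0], "r": [0, 0, -0.0213]}
    - {"jaw": 0.02, "d": [0.024, 0.003, 0], "r": [0, 0, -0.0213]}
    - {"jaw": 0.02, "d": [0.024, 0.003, 0], "r": [0, 0, -0.0213]}
    - {"jaw": 0.02, "d": [0.024, 0.003, 0], "r": [0, 0, -0.0213]}
    - {"jaw": 0.02, "d": [0.0225, 0.008, 0], "r": [0, 0, -0.0213]}
    - {"jaw": 0.02, "d": [0.0225, 0.008, 0], "r": [0, 0, -0.0213]}
    - {"jaw": 0.02, "d": [0.0225, 0.008, 0], "r": [0, 0, -0.0213]}
    - {"jaw": 0.02, "d": [0.0225, 0.008, 0], "r": [0, 0, -0.0213]}
    - {"jaw": 0.02, "d": [0.0225, 0.008, 0], "r": [0, 0, -0.0213]}
    - {"jaw": 0.02, "d": [0.02, 0.0135, 0], "r": [0, 0, -0.0213]}
    - {"jaw": 0.02, "d": [0.02, 0.0135, 0], "r": [0, 0, -0.0213]}
    - {"jaw": 0.02, "d": [0.02, 0.0135, 0], "r": [0, 0, -0.0213]}
    - {"jaw": 0.02, "d": [0.017, 0.012, 0], "r": [0, 0, -0.0213]}
    - {"jaw": 0.02, "d": [0.012, 0.008, 0], "r": [0, 0, -0.0175]}
    - {"jaw": 0.02, "d": [0.006, 0.004, 0], "r": [0, 0, -0.01]}
    - {"jaw": 0.02}
    - {"jaw": 0.02}

```text
time: 7.7
tool_pos: [0.411, 0.2893, 0.283]
tcp_rot: [-0.406, -3.115, 0.0]
force: [-0.0, 0.7, -2.2]
finger_gap: 0.0304
grasp_force: 30.0
```

```bash
python3 -c "
from h import *
to(.3407,.3152,.26,84.7)"
```

```text
d [0.0746 0.007  0.023 ] rot [-1.000e-04 -0.000e+00 -1.669e-01] at [0.411  0.2893 0.283 ]
```

In the tool's units: -0.06 rad / 4 = -0.015.

>>> advance:
  moves:
    - {"jaw": 0.02, "d": [0.01, 0.002, 0.01], "r": [0, 0, -0.0125]}
    - {"jaw": 0.02, "d": [0.018, 0.003, 0.02], "r": [0, 0, -0.015]}
    - {"jaw": 0.02, "d": [0.02, 0.003, 0.02], "r": [0, 0, -0.0143]}
    - {"jaw": 0.02, "d": [0.016, 0.004, 0.015]}
    - {"jaw": 0.02, "d": [0.008, 0.001, 0.01]}
    - {"jaw": 0.02}
    - {"jaw": 0.02}

```text
time: 8.28
tool_pos: [0.3429, 0.3131, 0.2082]
tcp_rot: [0.146, 3.138, -0.0]
force: [-0.0, 0.1, -1.9]
finger_gap: 0.0304
grasp_force: 30.0
```

```bash
python3 -c "
from h import *
to(.3407,.3152,.16,84.7)"
```

```text
d [0.0024 0.0018 0.0482] rot [-0.0002  0.0001 -0.0008] at [0.3429 0.3131 0.2082]
```

>>> advance:
  moves:
    - {"jaw": 0.02, "d": [0.0024, 0.0018, 0.012]}
    - {"jaw": 0.02, "d": [0, 0, 0.016]}
    - {"jaw": 0.02, "d": [0, 0, 0.012]}
    - {"jaw": 0.02, "d": [0, 0, 0.005]}
    - {"jaw": 0.02}
    - {"jaw": 0.02}

```text
time: 8.78
tool_pos: [0.3411, 0.3154, 0.1638]
tcp_rot: [0.147, 3.137, 0.001]
force: [0.3, 0.3, -3.7]
finger_gap: 0.0302
grasp_force: 30.0
```

```bash
python3 -c "
from h import *
to(.3407,.3152,.158,84.7)
save('side','s2.png',(100,70,300,220),3)
save('scene','s2b.png',(300,60,450,220),3)"
```

```text
d [ 0.0004 -0.0002  0.0058] rot [ 0.0006  0.0007 -0.001 ] at [0.3411 0.3154 0.1638]
```

View pics/s2.png

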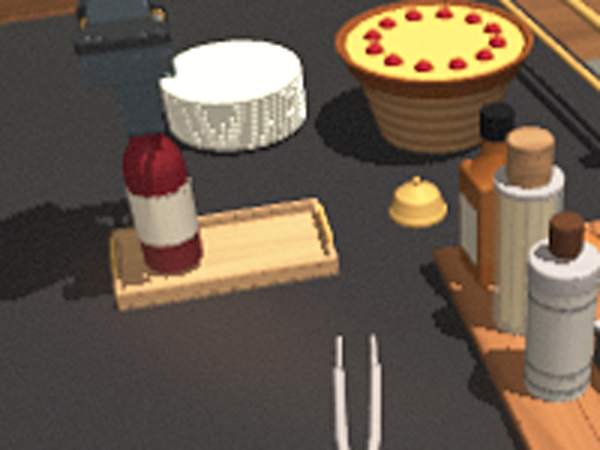

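The crop shows the bottle just above the tray's near slot (165,210), perhaps leaning. I'll check it against a true vertical.

```bash
python3 - <<'E'
from h import *
for n in ("side","scene"):
    im,d=imaging.get_image(n); C=cloud(n,d); P=C.reshape(-1,3); I=im.reshape(-1,3)
    m=(np.hypot(P[:,0]-.341,P[:,1]-.315)<.07)&(P[:,2]>.012)&(P[:,2]<.125)
    T=P[m]
    # axis fit: cylinder radius 30 least squares
    from scipy.optimize import least_squares
    T=T[(T[:,2]>.02)&(T[:,2]<.108)]
    f=lambda q: np.hypot(T[:,0]-q[0]-q[2]*(T[:,2]-.06),T[:,1]-q[1]-q[3]*(T[:,2]-.06))-.03
    r=least_squares(f,[.341,.315,0,0],loss="soft_l1",f_scale=.003); print(n,len(T),r.x.round(4),np.sqrt(np.mean(r.fun**2)).round(4))
E
```

```text
side 557 [ 0.3408  0.3149  0.0292 -0.0095] 0.0068
scene 733 [0.3403 0.3156 0.0159 0.0031] 0.0061
```

View pics/s2b.png

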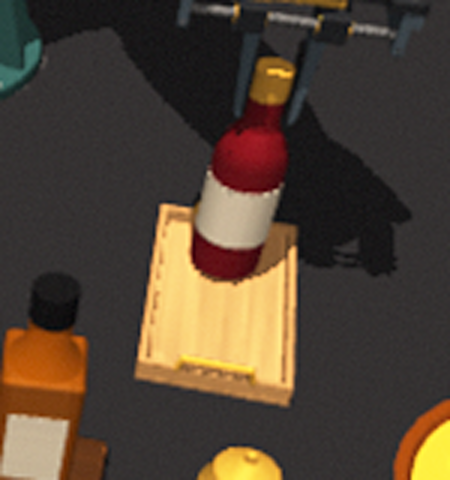

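The fit says the bottle is upright to within about 1.5°, and the scene crop shows it inside the tray at (230,240). I'll lower it to the floor and release.

>>> advance:
  moves:
    - {"jaw": 0.02, "d": [0, 0, 0.003]}
    - {"jaw": 0.02, "d": [0, 0, 0.002]}
    - {"jaw": 0.02, "d": [0, 0, 0.001]}
    - {"jaw": 0.02}
    - {"jaw": 0.02}

```text
time: 9.4
tool_pos: [0.3408, 0.3157, 0.1579]
tcp_rot: [0.145, 3.137, 0.001]
force: [-1.9, -2.7, 12.4]
finger_gap: 0.0302
grasp_force: 30.0
```

>>> advance:
  moves:
    - {"jaw": 0.08}
    - {"jaw": 0.08}
    - {"jaw": 0.08}
    - {"jaw": 0.08, "d": [0, 0, -0.015]}
    - {"jaw": 0.08, "d": [0, 0, -0.035]}
    - {"jaw": 0.08, "d": [0, 0, -0.04]}
    - {"jaw": 0.08, "d": [0, 0, -0.02]}

```text
time: 9.98
tool_pos: [0.3409, 0.3159, 0.2708]
tcp_rot: [0.146, 3.136, 0.004]
force: [0.5, 1.0, 1.5]
finger_gap: 0.074
grasp_force: 0.0
```

>>> advance:
  moves:
    - {"jaw": 0.08, "d": [-0.021, -0.02, 0], "r": [0, 0, 0.026]}
    - {"jaw": 0.08, "d": [-0.023, -0.017, 0], "r": [0, 0, 0.026]}
    - {"jaw": 0.08, "d": [-0.025, -0.014, 0], "r": [0, 0, 0.026]}
    - {"jaw": 0.08, "d": [-0.027, -0.011, 0], "r": [0, 0, 0.026]}
    - {"jaw": 0.08, "d": [-0.028, -0.009, 0], "r": [0, 0, 0.026]}
    - {"jaw": 0.08, "d": [-0.029, -0.006, 0], "r": [0, 0, 0.026]}
    - {"jaw": 0.08, "d": [-0.029, -0.003, 0], "r": [0, 0, 0.026]}
    - {"jaw": 0.08, "d": [-0.029, 0, 0], "r": [0, 0, 0.026]}
    - {"jaw": 0.08, "d": [-0.029, 0.003, 0], "r": [0, 0, 0.026]}
    - {"jaw": 0.08, "d": [-0.029, 0.006, 0], "r": [0, 0, 0.026]}
    - {"jaw": 0.08, "d": [-0.028, 0.009, 0], "r": [0, 0, 0.026]}
    - {"jaw": 0.08, "d": [-0.027, 0.011, 0], "r": [0, 0, 0.026]}
    - {"jaw": 0.08, "d": [-0.025, 0.014, 0], "r": [0, 0, 0.026]}
    - {"jaw": 0.08, "d": [-0.023, 0.017, 0], "r": [0, 0, 0.026]}
    - {"jaw": 0.08, "d": [-0.021, 0.02, 0], "r": [0, 0, 0.0253]}
    - {"jaw": 0.08}
    - {"jaw": 0.08}

```text
time: 11.4
tool_pos: [0.6378, -0.0048, 0.2663]
tcp_rot: [-2.308, -2.13, 0.001]
force: [-0.6, 0.2, 0.2]
finger_gap: 0.0803
grasp_force: 0.0
```

```bash
python3 -c "
from h import *
to(.618,-.017,.26,-4.7)"
```

```text
d [-0.0138 -0.0187  0.0064] rot [-0.0007  0.      0.002 ] at [ 0.6378 -0.0048  0.2663]
```

In the tool's units: 0.002 rad / 4 = 0.0005.

>>> advance:
  moves:
    - {"jaw": 0.08, "d": [-0.0138, -0.0184, 0], "r": [0, 0, 0.0005]}
    - {"jaw": 0.08, "d": [0, 0, 0.02]}
    - {"jaw": 0.08, "d": [0, 0, 0.03]}
    - {"jaw": 0.08, "d": [0, 0, 0.027]}
    - {"jaw": 0.08, "d": [0, 0, 0.018]}
    - {"jaw": 0.08, "d": [0, 0, 0.008]}
    - {"jaw": 0.08}
    - {"jaw": 0.08}

```text
time: 12.07
tool_pos: [0.618, -0.0158, 0.1645]
tcp_rot: [2.308, 2.131, 0.0]
force: [0.5, 0.1, 0.7]
finger_gap: 0.0798
grasp_force: 0.0
```

```bash
python3 -c "
from h import *
to(.6183,-.017,.162,-4.7)"
```

```text
d [-0.0012  0.0004  0.0025] rot [ 0.0001 -0.      0.0021] at [ 0.618  -0.0158  0.1645]
```

>>> advance:
  moves:
    - {"jaw": 0.08, "d": [-0.0012, 0.0003, 0.0015]}
    - {"jaw": 0.02}
    - {"jaw": 0.02}
    - {"jaw": 0.02}
    - {"jaw": 0.02}
    - {"jaw": 0.02}
    - {"jaw": 0.02}
    - {"jaw": 0.02}
    - {"jaw": 0.02}

```text
time: 12.82
tool_pos: [0.6182, -0.0174, 0.1624]
tcp_rot: [-2.309, -2.13, 0.0]
force: [-0.6, 0.3, 0.5]
finger_gap: 0.0297
grasp_force: 0.4
```

```bash
python3 -c "
from h import *
to(.6183,-.017,.162,-4.7)"
```

```text
d [0.0004 0.0001 0.0004] rot [-0.0001  0.      0.0011] at [ 0.6182 -0.0174  0.1624]
```

In the tool's units: -0.03 rad / 4 = -0.0075.

>>> advance:
  moves:
    - {"jaw": 0.02}
    - {"jaw": 0.02, "d": [0, 0, -0.006]}
    - {"jaw": 0.02, "d": [0, 0, -0.015]}
    - {"jaw": 0.02, "d": [0, 0, -0.025]}
    - {"jaw": 0.02, "d": [0, 0, -0.025]}
    - {"jaw": 0.02, "d": [0, -0.006, -0.02]}
    - {"jaw": 0.02, "d": [0, -0.015, -0.01]}
    - {"jaw": 0.02, "d": [0, -0.022, 0]}
    - {"jaw": 0.02, "d": [0, -0.022, 0]}
    - {"jaw": 0.02, "d": [0, -0.022, 0]}
    - {"jaw": 0.02, "d": [0, -0.018, 0]}
    - {"jaw": 0.02, "d": [0.004, -0.01, 0], "r": [0, 0, -0.0075]}

```text
time: 13.82
tool_pos: [0.5018, -0.0042, 0.2633]
tcp_rot: [-2.277, -2.164, 0.001]
force: [0.3, 0.7, -3.3]
finger_gap: 0.0272
grasp_force: 30.0
```

>>> advance:
  moves:
    - {"jaw": 0.02, "d": [0.01, -0.002, 0], "r": [0, 0, -0.015]}
    - {"jaw": 0.02, "d": [0.018, 0, 0], "r": [0, 0, -0.025]}
    - {"jaw": 0.02, "d": [0.02, 0.001, 0], "r": [0, 0, -0.025]}
    - {"jaw": 0.02, "d": [0.02, 0.003, 0], "r": [0, 0, -0.025]}
    - {"jaw": 0.02, "d": [0.02, 0.005, 0], "r": [0, 0, -0.025]}
    - {"jaw": 0.02, "d": [0.019, 0.007, 0], "r": [0, 0, -0.025]}
    - {"jaw": 0.02, "d": [0.018, 0.009, 0], "r": [0, 0, -0.025]}
    - {"jaw": 0.02, "d": [0.017, 0.011, 0], "r": [0, 0, -0.025]}
    - {"jaw": 0.02, "d": [0.016, 0.013, 0], "r": [0, 0, -0.025]}
    - {"jaw": 0.02, "d": [0.014, 0.015, 0], "r": [0, 0, -0.025]}
    - {"jaw": 0.02, "d": [0.012, 0.016, 0], "r": [0, 0, -0.025]}
    - {"jaw": 0.02, "d": [0.011, 0.017, 0], "r": [0, 0, -0.025]}
    - {"jaw": 0.02, "d": [0.009, 0.018, 0], "r": [0, 0, -0.025]}
    - {"jaw": 0.02, "d": [0.006, 0.016, 0], "r": [0, 0, -0.025]}
    - {"jaw": 0.02, "d": [0.004, 0.012, 0], "r": [0, 0, -0.025]}
    - {"jaw": 0.02, "d": [0.002, 0.006, 0], "r": [0, 0, -0.015]}
    - {"jaw": 0.02}
    - {"jaw": 0.02}

```text
time: 15.32
tool_pos: [0.4937, 0.283, 0.2634]
tcp_rot: [-0.161, -3.137, 0.0]
force: [0.1, 0.3, -4.3]
finger_gap: 0.0277
grasp_force: 30.0
```

```bash
python3 -c "
from h import *
to(.4425,.3058,.16,84.7)"
```

```text
d [0.0532 0.0175 0.1034] rot [-0.0002 -0.0002 -0.0097] at [0.4937 0.283  0.2634]
```

In the tool's units: -0.0097 rad / 4 = -0.0024.

>>> advance:
  moves:
    - {"jaw": 0.02, "d": [0.01, 0.004, 0], "r": [0, 0, -0.0024]}
    - {"jaw": 0.02, "d": [0.018, 0.006, 0.008]}
    - {"jaw": 0.02, "d": [0.016, 0.005, 0.016]}
    - {"jaw": 0.02, "d": [0.009, 0.003, 0.022]}
    - {"jaw": 0.02, "d": [0, 0, 0.022]}
    - {"jaw": 0.02, "d": [0, 0, 0.018]}
    - {"jaw": 0.02, "d": [0, 0, 0.01]}
    - {"jaw": 0.02, "d": [0, 0, 0.004]}
    - {"jaw": 0.02}
    - {"jaw": 0.02}

```text
time: 16.15
tool_pos: [0.4432, 0.3057, 0.1642]
tcp_rot: [0.145, 3.138, 0.001]
force: [-0.2, 0.6, -3.8]
finger_gap: 0.0273
grasp_force: 30.0
```

```bash
python3 -c "
from h import *
to(.4425,.3058,.148,84.7)"
```

```text
d [ 0.0007 -0.      0.0162] rot [ 0.0005  0.0007 -0.0002] at [0.4432 0.3057 0.1642]
```

>>> advance:
  moves:
    - {"jaw": 0.02, "d": [0, 0, 0.006]}
    - {"jaw": 0.02, "d": [0, 0, 0.005]}
    - {"jaw": 0.02, "d": [0, 0, 0.003]}
    - {"jaw": 0.02, "d": [0, 0, 0.0015]}
    - {"jaw": 0.02, "d": [0, 0, 0.001]}
    - {"jaw": 0.02}
    - {"jaw": 0.02}

```text
time: 16.73
tool_pos: [0.4437, 0.306, 0.1484]
tcp_rot: [0.144, 3.137, 0.001]
force: [-2.8, -3.4, 16.6]
finger_gap: 0.0274
grasp_force: 30.1
```

```bash
python3 -c "
from h import *
from scipy.optimize import least_squares
for n in ('side','scene'):
    im,d=imaging.get_image(n); P=cloud(n,d).reshape(-1,3)
    T=P[(np.hypot(P[:,0]-.443,P[:,1]-.306)<.045)&(P[:,2]>.02)&(P[:,2]<.12)]
    f=lambda q: np.hypot(T[:,0]-q[0]-q[2]*(T[:,2]-.06),T[:,1]-q[1]-q[3]*(T[:,2]-.06))-.029
    r=least_squares(f,[.443,.306,0,0],loss='soft_l1',f_scale=.003); print(n,len(T),r.x.round(4),np.sqrt(np.mean(r.fun**2)).round(4))
"
```

```text
side 551 [0.4434 0.3053 0.0062 0.0073] 0.0014
scene 850 [0.4419 0.3056 0.0064 0.0112] 0.0013
```

>>> advance:
  moves:
    - {"jaw": 0.08}
    - {"jaw": 0.08}
    - {"jaw": 0.08}
    - {"jaw": 0.08, "d": [0, 0, -0.015]}
    - {"jaw": 0.08, "d": [0, 0, -0.035]}
    - {"jaw": 0.08, "d": [0, 0, -0.04]}
    - {"jaw": 0.08, "d": [0, 0, -0.03]}

```text
time: 17.42
tool_pos: [0.4429, 0.3058, 0.2695]
tcp_rot: [0.145, 3.137, 0.001]
force: [0.5, 0.3, 0.5]
finger_gap: 0.0712
grasp_force: 0.0
```

>>> advance:
  moves:
    - {"jaw": 0.091, "d": [-0.019, -0.02, 0], "r": [0, 0, 0.026]}
    - {"jaw": 0.091, "d": [-0.022, -0.017, 0], "r": [0, 0, 0.026]}
    - {"jaw": 0.091, "d": [-0.024, -0.014, 0], "r": [0, 0, 0.026]}
    - {"jaw": 0.091, "d": [-0.026, -0.011, 0], "r": [0, 0, 0.026]}
    - {"jaw": 0.091, "d": [-0.027, -0.009, 0], "r": [0, 0, 0.026]}
    - {"jaw": 0.091, "d": [-0.028, -0.006, 0], "r": [0, 0, 0.026]}
    - {"jaw": 0.091, "d": [-0.028, -0.003, 0], "r": [0, 0, 0.026]}
    - {"jaw": 0.091, "d": [-0.028, 0, 0], "r": [0, 0, 0.026]}
    - {"jaw": 0.091, "d": [-0.028, 0.003, 0], "r": [0, 0, 0.026]}
    - {"jaw": 0.091, "d": [-0.028, 0.006, 0], "r": [0, 0, 0.026]}
    - {"jaw": 0.091, "d": [-0.027, 0.009, 0], "r": [0, 0, 0.026]}
    - {"jaw": 0.091, "d": [-0.026, 0.011, 0], "r": [0, 0, 0.026]}
    - {"jaw": 0.091, "d": [-0.024, 0.014, 0], "r": [0, 0, 0.026]}
    - {"jaw": 0.091, "d": [-0.022, 0.017, 0], "r": [0, 0, 0.026]}
    - {"jaw": 0.091, "d": [-0.01, 0.008, 0], "r": [0, 0, 0.025]}
    - {"jaw": 0.091}
    - {"jaw": 0.091}

```text
time: 18.83
tool_pos: [0.7177, 0.0061, 0.2664]
tcp_rot: [-2.304, -2.135, 0.001]
force: [0.6, 0.6, 0.3]
finger_gap: 0.091
grasp_force: 0.0
```

```bash
python3 - <<'E'
from h import *
to(.686,-.057,.26,-4.7)
im,d=save('wrist','w2.png',s=1.3); C=cloud('wrist',d)
for r in finder.silhouettes("loaf","wrist")[:2]:
    m=r["pixels"]; Q=C[m]; Q=Q[np.isfinite(Q[:,0])]; T=Q[(Q[:,2]>.058)&(Q[:,2]<.085)]
    print(round(r["score"],2),len(T),cv2.minAreaRect(T[:,:2].astype(np.float32)*1000),np.percentile(Q[:,2],[2,50,98]).round(4))
print(len(imaging.get_calibration('wrist')))
for q in ("loaf",):
    K,R,t=cam("wrist")
    for r in finder.place_of(q,"wrist"): print((R@np.array(r["position"])+t).round(4),r["score"])
P=C.reshape(-1,3); T=P[(abs(P[:,0]-.686)<.05)&(abs(P[:,1]+.057)<.075)&(P[:,2]>.059)&(P[:,2]<.068)]
print(len(T),cv2.minAreaRect(T[:,:2].astype(np.float32)*1000))
E
```

```text
d [-0.0654 -0.0268  0.0064] rot [-0.0007 -0.0001  0.0061] at [0.7177 0.0061 0.2664]
0.56 3656 ((684.427001953125, -55.96022415161133), (100.72427368164062, 60.13334274291992), 87.14524841308594) [0.0381 0.0756 0.0796]
2
[ 0.6869 -0.0587  0.0189] 0.62
868 ((684.38671875, -55.96401596069336), (100.70819091796875, 60.12873458862305), 87.08208465576172)
```

View pics/w2.png

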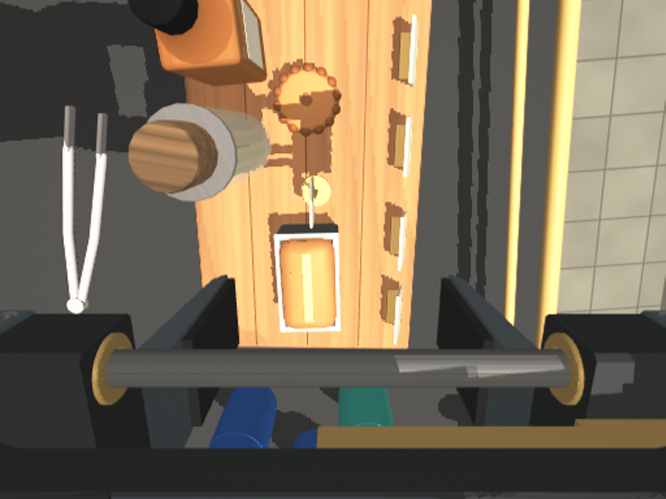

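The wrist view shows the loaf standing alone at (308,283) with the space in front of it empty, so it can be gripped across its 60 mm. The tall wares that remain, the jar (170,150) and the flask (215,30), are well clear.

In the tool's units: -0.025 rad / 4 = -0.0063.

>>> advance:
  moves:
    - {"jaw": 0.091, "d": [-0.03, -0.014, 0.01], "r": [0, 0, -0.0063]}
    - {"jaw": 0.091, "d": [-0.033, -0.014, 0.03]}
    - {"jaw": 0.091, "d": [0, 0, 0.035]}
    - {"jaw": 0.091, "d": [0, 0, 0.035]}
    - {"jaw": 0.091, "d": [0, 0, 0.02]}
    - {"jaw": 0.091}
    - {"jaw": 0.091}

```text
time: 19.57
tool_pos: [0.6869, -0.0505, 0.1401]
tcp_rot: [-2.276, -2.164, 0.001]
force: [0.5, 0.4, 0.5]
finger_gap: 0.0906
grasp_force: 0.0
```

```bash
python3 -c "
from h import *
to(.6844,-.056,.032,-2.9)"
```

```text
d [-0.0057 -0.0021  0.1081] rot [-0.0015 -0.0001 -0.    ] at [ 0.6869 -0.0505  0.1401]
```

>>> advance:
  moves:
    - {"jaw": 0.091, "d": [-0.0055, -0.0021, 0.01]}
    - {"jaw": 0.091, "d": [0, 0, 0.025]}
    - {"jaw": 0.091, "d": [0, 0, 0.03]}
    - {"jaw": 0.091, "d": [0, 0, 0.025]}
    - {"jaw": 0.091, "d": [0, 0, 0.015]}
    - {"jaw": 0.091, "d": [0, 0, 0.003]}
    - {"jaw": 0.091}
    - {"jaw": 0.091}

```text
time: 20.23
tool_pos: [0.6862, -0.0566, 0.0338]
tcp_rot: [2.277, 2.162, 0.002]
force: [0.5, 0.3, 0.7]
finger_gap: 0.0912
grasp_force: 0.0
```

```bash
python3 -c "
from h import *
to(.6844,-.056,.032,-2.9)"
```

```text
d [ 0.0005 -0.0018  0.0018] rot [ 0.002   0.0001 -0.0015] at [ 0.6862 -0.0566  0.0338]
```

>>> advance:
  moves:
    - {"jaw": 0.05}
    - {"jaw": 0.05}
    - {"jaw": 0.05}
    - {"jaw": 0.05}
    - {"jaw": 0.05}
    - {"jaw": 0.05}
    - {"jaw": 0.05}

```text
time: 20.82
tool_pos: [0.6851, -0.0565, 0.0325]
tcp_rot: [-2.279, -2.163, 0.0]
force: [-2.9, -0.1, 5.7]
finger_gap: 0.0598
grasp_force: 30.0
```

In the tool's units: 0.02 rad / 4 = 0.005.

>>> advance:
  moves:
    - {"jaw": 0.05, "d": [0, 0, -0.006]}
    - {"jaw": 0.05, "d": [0, 0, -0.015]}
    - {"jaw": 0.05, "d": [0, 0, -0.025]}
    - {"jaw": 0.05, "d": [0, 0, -0.03]}
    - {"jaw": 0.05, "d": [0, -0.006, -0.03]}
    - {"jaw": 0.05, "d": [0, -0.015, -0.03]}
    - {"jaw": 0.05, "d": [0, -0.025, -0.02]}
    - {"jaw": 0.05, "d": [0, -0.028, -0.012]}
    - {"jaw": 0.05, "d": [0, -0.028, 0], "r": [0, 0, 0.0025]}
    - {"jaw": 0.05, "d": [0, -0.028, 0], "r": [0, 0, 0.005]}
    - {"jaw": 0.05, "d": [0, -0.028, 0], "r": [0, 0, 0.005]}
    - {"jaw": 0.05, "d": [0, -0.025, 0], "r": [0, 0, 0.002]}
    - {"jaw": 0.05, "d": [0, -0.015, 0]}
    - {"jaw": 0.05, "d": [0, -0.006, 0]}
    - {"jaw": 0.05}
    - {"jaw": 0.05}

```text
time: 22.15
tool_pos: [0.4826, -0.0424, 0.201]
tcp_rot: [2.34, 2.095, 0.002]
force: [-0.1, 0.2, -2.0]
finger_gap: 0.0599
grasp_force: 30.0
```

```bash
python3 -c "
from h import *
to(.3897,-.3077,.2,-6.2)"
```

```text
d [-0.2739 -0.0631  0.001 ] rot [ 0.0016  0.     -0.002 ] at [ 0.4826 -0.0424  0.201 ]
```

>>> advance:
  moves:
    - {"jaw": 0.05, "d": [-0.008, -0.002, 0]}
    - {"jaw": 0.05, "d": [-0.016, -0.004, 0]}
    - {"jaw": 0.05, "d": [-0.025, -0.006, 0]}
    - {"jaw": 0.05, "d": [-0.03, -0.007, 0]}
    - {"jaw": 0.05, "d": [-0.03, -0.007, 0]}
    - {"jaw": 0.05, "d": [-0.03, -0.007, 0]}
    - {"jaw": 0.05, "d": [-0.03, -0.007, 0]}
    - {"jaw": 0.05, "d": [-0.03, -0.007, 0]}
    - {"jaw": 0.05, "d": [-0.03, -0.007, 0]}
    - {"jaw": 0.05, "d": [-0.025, -0.005, 0]}
    - {"jaw": 0.05, "d": [-0.014, -0.003, 0]}
    - {"jaw": 0.05, "d": [-0.006, -0.001, 0]}
    - {"jaw": 0.05, "d": [0, 0, 0.008]}
    - {"jaw": 0.05, "d": [0, 0, 0.016]}
    - {"jaw": 0.05, "d": [0, 0, 0.025]}
    - {"jaw": 0.05, "d": [0, 0, 0.02]}
    - {"jaw": 0.05, "d": [0, 0, 0.01]}
    - {"jaw": 0.05}
    - {"jaw": 0.05}

```text
time: 23.73
tool_pos: [0.3891, -0.3072, 0.1211]
tcp_rot: [-2.339, -2.096, 0.0]
force: [-0.1, -0.3, -2.3]
finger_gap: 0.06
grasp_force: 30.0
```

```bash
python3 -c "
from h import *
to(.3897,-.3077,.0725,-6.2)"
```

```text
d [-0.0004  0.0007  0.0486] rot [-0.0008 -0.0006 -0.0015] at [ 0.3891 -0.3072  0.1211]
```

>>> advance:
  moves:
    - {"jaw": 0.05, "d": [0, 0.0006, 0.01]}
    - {"jaw": 0.05, "d": [0, 0, 0.016]}
    - {"jaw": 0.05, "d": [0, 0, 0.012]}
    - {"jaw": 0.05, "d": [0, 0, 0.006]}
    - {"jaw": 0.05, "d": [0, 0, 0.002]}
    - {"jaw": 0.05, "d": [0, 0, 0.0015]}
    - {"jaw": 0.05}
    - {"jaw": 0.05}

```text
time: 24.4
tool_pos: [0.3898, -0.308, 0.0742]
tcp_rot: [2.34, 2.095, 0.0]
force: [0.1, 0.5, -2.8]
finger_gap: 0.0596
grasp_force: 30.0
```

>>> advance:
  moves:
    - {"jaw": 0.05, "d": [0, 0, 0.001]}
    - {"jaw": 0.05, "d": [0, 0, 0.001]}
    - {"jaw": 0.05}
    - {"jaw": 0.05}

```text
time: 24.73
tool_pos: [0.3898, -0.308, 0.0725]
tcp_rot: [2.34, 2.095, 0.0]
force: [-2.6, 3.1, 10.0]
finger_gap: 0.0598
grasp_force: 30.0
```

>>> advance:
  moves:
    - {"jaw": 0.091}
    - {"jaw": 0.091}
    - {"jaw": 0.091}
    - {"jaw": 0.091, "d": [0, 0, -0.01]}
    - {"jaw": 0.091, "d": [0, 0, -0.03]}
    - {"jaw": 0.091, "d": [0, 0, -0.04]}
    - {"jaw": 0.091, "d": [0, 0, -0.04]}
    - {"jaw": 0.091, "d": [0, 0, -0.04]}
    - {"jaw": 0.091, "d": [0, 0, -0.03]}
    - {"jaw": 0.091}

```text
time: 25.57
tool_pos: [0.3915, -0.3095, 0.2688]
tcp_rot: [2.334, 2.09, 0.002]
force: [0.6, -0.8, 1.1]
finger_gap: 0.0912
grasp_force: 0.0
```

```bash
python3 - <<'E'
from h import *
im,d=imaging.get_image('wrist'); P=cloud('wrist',d).reshape(-1,3)
def rc(T): return len(T),cv2.minAreaRect(T[:,:2].astype(np.float32)*1000)
T=P[(abs(P[:,0]-.39)<.06)&(abs(P[:,1]+.308)<.08)&(P[:,2]>.098)&(P[:,2]<.125)]; print("wrist loaf",rc(T))
T=P[(abs(P[:,0]-.39)<.12)&(abs(P[:,1]+.308)<.12)&(P[:,2]>.054)&(P[:,2]<.066)]; print("wrist plate",rc(T),np.median(T[:,2]))
im,d=save('scene','s3.png',s=1.3); P=cloud('scene',d).reshape(-1,3)
T=P[(abs(P[:,0]-.39)<.06)&(abs(P[:,1]+.308)<.08)&(P[:,2]>.1)&(P[:,2]<.125)]; print("scene loaf",rc(T))
to(.4437,.306,.26,84.7)
E
```

```text
wrist loaf (5033, ((389.00628662109375, -306.992919921875), (99.74583435058594, 60.23963928222656), 83.58364868164062))
wrist plate (11602, ((387.7034606933594, -306.70794677734375), (168.99786376953125, 149.9201202392578), 83.65415954589844)) 0.05683873656159516
scene loaf (648, ((390.3690185546875, -306.82275390625), (102.38339233398438, 64.64873504638672), 83.13066864013672))
d [ 0.6162 -0.014   0.0023] rot [ 5.0000e-04  3.3000e-03 -1.5885e+00] at [ 0.3898 -0.308   0.2634]
```

View pics/s3.png

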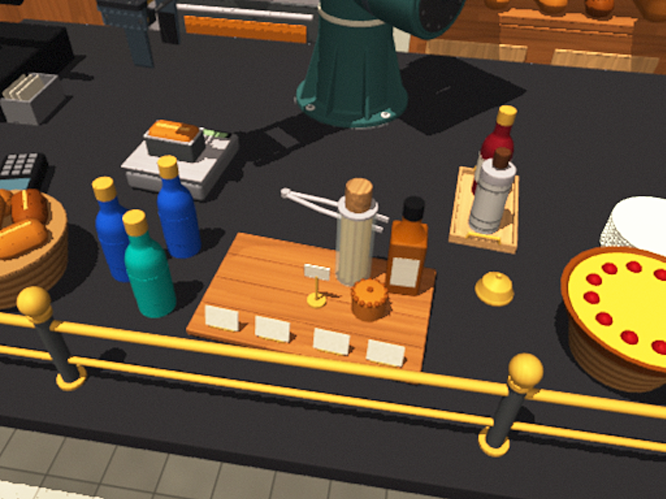

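The loaf sits centred on the scale plate at (173,142), to within about 1.5 mm. The bottle (500,145) and canister (490,195) stand upright on the tray. Next I'll put the canister back.

Units first: turns go in shares of 4 rad. So -0.079 rad / 4 = -0.0198.

>>> advance:
  moves:
    - {"jaw": 0.08, "d": [0.027, 0.017, 0], "r": [0, 0, -0.0198]}
    - {"jaw": 0.08, "d": [0.027, 0.017, 0], "r": [0, 0, -0.0198]}
    - {"jaw": 0.08, "d": [0.026, 0.018, 0], "r": [0, 0, -0.0198]}
    - {"jaw": 0.08, "d": [0.026, 0.018, 0], "r": [0, 0, -0.0198]}
    - {"jaw": 0.08, "d": [0.026, 0.018, 0], "r": [0, 0, -0.0198]}
    - {"jaw": 0.08, "d": [0.025, 0.019, 0], "r": [0, 0, -0.0198]}
    - {"jaw": 0.08, "d": [0.025, 0.02, 0], "r": [0, 0, -0.0198]}
    - {"jaw": 0.08, "d": [0.025, 0.02, 0], "r": [0, 0, -0.0198]}
    - {"jaw": 0.08, "d": [0.024, 0.021, 0], "r": [0, 0, -0.0198]}
    - {"jaw": 0.08, "d": [0.024, 0.021, 0], "r": [0, 0, -0.0198]}
    - {"jaw": 0.08, "d": [0.024, 0.022, 0], "r": [0, 0, -0.0198]}
    - {"jaw": 0.08, "d": [0.023, 0.022, 0], "r": [0, 0, -0.0198]}
    - {"jaw": 0.08, "d": [0.023, 0.023, 0], "r": [0, 0, -0.0198]}
    - {"jaw": 0.08, "d": [0.022, 0.023, 0], "r": [0, 0, -0.0198]}
    - {"jaw": 0.08, "d": [0.022, 0.023, 0], "r": [0, 0, -0.0198]}
    - {"jaw": 0.08, "d": [0.021, 0.024, 0], "r": [0, 0, -0.0198]}
    - {"jaw": 0.08, "d": [0.021, 0.024, 0], "r": [0, 0, -0.0198]}
    - {"jaw": 0.08, "d": [0.02, 0.024, 0], "r": [0, 0, -0.0198]}
    - {"jaw": 0.08, "r": [0, 0, -0.0198]}
    - {"jaw": 0.08, "r": [0, 0, -0.0198]}

```text
time: 27.33
tool_pos: [0.4713, 0.2332, 0.2602]
tcp_rot: [-0.148, -3.136, 0.002]
force: [0.2, -0.6, -0.4]
finger_gap: 0.08
grasp_force: 0.0
```

```bash
python3 -c "
from h import *
to(.4437,.306,.26,84.7)"
```

```text
d [0.0343 0.0698 0.0002] rot [-0.0013 -0.0024 -0.0021] at [0.4713 0.2332 0.2602]
```

>>> advance:
  moves:
    - {"jaw": 0.08, "d": [0.012, 0.023, 0]}
    - {"jaw": 0.08, "d": [0.012, 0.025, 0]}
    - {"jaw": 0.08, "d": [0.0103, 0.0218, 0]}
    - {"jaw": 0.08, "d": [0, 0, 0.015]}
    - {"jaw": 0.08, "d": [0, 0, 0.03]}
    - {"jaw": 0.08, "d": [0, 0, 0.03]}
    - {"jaw": 0.08, "d": [0, 0, 0.022]}
    - {"jaw": 0.08, "d": [0, 0, 0.012]}
    - {"jaw": 0.08}
    - {"jaw": 0.08}

```text
time: 28.17
tool_pos: [0.4454, 0.3048, 0.1524]
tcp_rot: [-0.159, -3.136, 0.001]
force: [0.3, 0.3, 0.0]
finger_gap: 0.08
grasp_force: 0.0
```

```bash
python3 -c "
from h import *
to(.4437,.306,.1484,84.7)"
```

```text
d [0.0018 0.001  0.004 ] rot [-0.001  -0.0013 -0.0087] at [0.4454 0.3048 0.1524]
```

In the tool's units: -0.0085 rad / 4 = -0.0021.

>>> advance:
  moves:
    - {"jaw": 0.08, "d": [0.0016, 0.001, 0.003], "r": [0, 0, -0.0021]}
    - {"jaw": 0.08}
    - {"jaw": 0.08}

```text
time: 28.42
tool_pos: [0.4446, 0.3065, 0.1506]
tcp_rot: [0.145, 3.137, 0.001]
force: [-0.3, -0.0, 0.1]
finger_gap: 0.0802
grasp_force: 0.0
```

```bash
python3 -c "
from h import *
to(.4437,.306,.1484,84.7)"
```

```text
d [ 0.0009 -0.0006  0.0022] rot [0.0009 0.0011 0.0001] at [0.4446 0.3065 0.1506]
```

>>> advance:
  moves:
    - {"jaw": 0.02}
    - {"jaw": 0.02}
    - {"jaw": 0.02}
    - {"jaw": 0.02}
    - {"jaw": 0.02}
    - {"jaw": 0.02}
    - {"jaw": 0.02}
    - {"jaw": 0.02}
    - {"jaw": 0.02}
    - {"jaw": 0.02}

```text
time: 29.25
tool_pos: [0.4442, 0.3061, 0.1497]
tcp_rot: [-0.145, -3.138, 0.001]
force: [0.5, -1.8, 1.3]
finger_gap: 0.0269
grasp_force: 30.0
```

```bash
python3 -c "
from h import *
to(.4437,.306,.1484,84.7)"
```

```text
d [ 0.0005 -0.0001  0.0013] rot [-0.0003 -0.0001 -0.    ] at [0.4442 0.3061 0.1497]
```

In the tool's units: 0.1 rad / 4 = 0.025.

>>> advance:
  moves:
    - {"jaw": 0.02, "d": [0, 0, -0.006]}
    - {"jaw": 0.02, "d": [0, 0, -0.015]}
    - {"jaw": 0.02, "d": [0, 0, -0.025]}
    - {"jaw": 0.02, "d": [0, 0, -0.03]}
    - {"jaw": 0.02, "d": [0, 0, -0.025]}
    - {"jaw": 0.02, "d": [0, 0, -0.014]}
    - {"jaw": 0.02, "d": [-0.002, -0.006, 0], "r": [0, 0, 0.015]}
    - {"jaw": 0.02, "d": [-0.004, -0.012, 0], "r": [0, 0, 0.025]}
    - {"jaw": 0.02, "d": [-0.006, -0.016, 0], "r": [0, 0, 0.025]}
    - {"jaw": 0.02, "d": [-0.009, -0.018, 0], "r": [0, 0, 0.025]}
    - {"jaw": 0.02, "d": [-0.011, -0.017, 0], "r": [0, 0, 0.025]}
    - {"jaw": 0.02, "d": [-0.012, -0.016, 0], "r": [0, 0, 0.025]}
    - {"jaw": 0.02, "d": [-0.014, -0.015, 0], "r": [0, 0, 0.025]}
    - {"jaw": 0.02, "d": [-0.016, -0.013, 0], "r": [0, 0, 0.025]}
    - {"jaw": 0.02, "d": [-0.017, -0.011, 0], "r": [0, 0, 0.025]}
    - {"jaw": 0.02, "d": [-0.018, -0.009, 0], "r": [0, 0, 0.025]}
    - {"jaw": 0.02, "d": [-0.019, -0.007, 0], "r": [0, 0, 0.025]}
    - {"jaw": 0.02, "d": [-0.02, -0.005, 0], "r": [0, 0, 0.025]}
    - {"jaw": 0.02, "d": [-0.02, -0.003, 0], "r": [0, 0, 0.025]}
    - {"jaw": 0.02, "d": [-0.02, -0.001, 0], "r": [0, 0, 0.025]}

```text
time: 30.92
tool_pos: [0.4803, 0.0489, 0.2648]
tcp_rot: [-2.092, -2.343, 0.0]
force: [0.3, 0.7, -4.1]
finger_gap: 0.027
grasp_force: 30.0
```

>>> advance:
  moves:
    - {"jaw": 0.02, "d": [-0.02, 0, 0], "r": [0, 0, 0.025]}
    - {"jaw": 0.02, "d": [-0.016, 0.001, 0], "r": [0, 0, 0.025]}
    - {"jaw": 0.02, "d": [-0.01, 0, 0], "r": [0, 0, 0.015]}
    - {"jaw": 0.02, "d": [-0.004, 0, 0]}
    - {"jaw": 0.02}
    - {"jaw": 0.02}

```text
time: 31.42
tool_pos: [0.4827, 0.0003, 0.2647]
tcp_rot: [-2.371, -2.061, -0.0]
force: [-0.3, 0.1, -3.7]
finger_gap: 0.0272
grasp_force: 30.0
```

```bash
python3 -c "
from h import *
to(.52,-.0098,.264,-4.64)"
```

```text
d [-0.0048  0.0384  0.0007] rot [-0.0001 -0.0002 -0.0589] at [4.827e-01 3.000e-04 2.647e-01]
```

In the tool's units: -0.03 rad / 4 = -0.0075.

>>> advance:
  moves:
    - {"jaw": 0.02, "d": [-0.002, 0.008, 0], "r": [0, 0, -0.0075]}
    - {"jaw": 0.02, "d": [-0.003, 0.016, 0], "r": [0, 0, -0.0073]}
    - {"jaw": 0.02, "d": [-0.002, 0.02, 0]}
    - {"jaw": 0.02, "d": [0, 0.02, 0]}
    - {"jaw": 0.02, "d": [0, 0.02, 0]}
    - {"jaw": 0.02, "d": [0, 0.02, 0]}
    - {"jaw": 0.02, "d": [0, 0.015, 0]}
    - {"jaw": 0.02, "d": [0, 0.01, 0]}
    - {"jaw": 0.02}
    - {"jaw": 0.02}

```text
time: 32.25
tool_pos: [0.6102, -0.0179, 0.2643]
tcp_rot: [-2.31, -2.129, 0.001]
force: [-0.2, 0.0, -4.6]
finger_gap: 0.0269
grasp_force: 30.0
```

```bash
python3 -c "
from h import *
to(.6182,-.0179,.175,-4.64)"
```

```text
d [0.0007 0.0081 0.0893] rot [-0.0009 -0.     -0.0005] at [ 0.6102 -0.0179  0.2643]
```

>>> advance:
  moves:
    - {"jaw": 0.02, "d": [0.0005, 0.0045, 0.008]}
    - {"jaw": 0.02, "d": [0, 0.0036, 0.016]}
    - {"jaw": 0.02, "d": [0, 0, 0.024]}
    - {"jaw": 0.02, "d": [0, 0, 0.02]}
    - {"jaw": 0.02, "d": [0, 0, 0.013]}
    - {"jaw": 0.02, "d": [0, 0, 0.006]}
    - {"jaw": 0.02}
    - {"jaw": 0.02}

```text
time: 32.92
tool_pos: [0.6188, -0.0186, 0.1782]
tcp_rot: [2.311, 2.127, 0.0]
force: [1.0, -0.8, -3.3]
finger_gap: 0.027
grasp_force: 30.0
```

```bash
python3 -c "
from h import *
to(.6182,-.0179,.1637,-4.64)
T=[.618,-.017]
im,d=imaging.get_image('scene'); P=cloud('scene',d).reshape(-1,3)
from scipy.optimize import least_squares
T=P[(np.hypot(P[:,0]-.618,P[:,1]+.017)<.045)&(P[:,2]>.045)&(P[:,2]<.14)]
f=lambda q: np.hypot(T[:,0]-q[0]-q[2]*(T[:,2]-.09),T[:,1]-q[1]-q[3]*(T[:,2]-.09))-.029
r=least_squares(f,[.618,-.017,0,0],loss='soft_l1',f_scale=.003); print(len(T),r.x.round(4))
"
```

```text
d [ 0.0007 -0.0007  0.0145] rot [ 0.0004 -0.     -0.0018] at [ 0.6188 -0.0186  0.1782]
895 [ 6.183e-01 -1.590e-02  5.900e-03 -5.000e-04]
```

>>> advance:
  moves:
    - {"jaw": 0.02, "d": [0.0006, -0.0004, 0.005]}
    - {"jaw": 0.02, "d": [0, 0, 0.005]}
    - {"jaw": 0.02, "d": [0, 0, 0.003]}
    - {"jaw": 0.02, "d": [0, 0, 0.001]}
    - {"jaw": 0.02}
    - {"jaw": 0.02}

```text
time: 33.47
tool_pos: [0.6183, -0.018, 0.1637]
tcp_rot: [2.311, 2.128, 0.0]
force: [-0.7, 0.3, -3.6]
finger_gap: 0.027
grasp_force: 30.0
```

```bash
python3 -c "
from h import *
to(.6182,-.0179,.1637,-4.64)"
```

```text
d [ 0.0001 -0.0001 -0.    ] rot [ 0.0001 -0.     -0.0018] at [ 0.6183 -0.018   0.1637]
```

>>> advance:
  moves:
    - {"jaw": 0.02, "d": [0, 0, 0.001]}
    - {"jaw": 0.02, "d": [0, 0, 0.0007]}
    - {"jaw": 0.02}
    - {"jaw": 0.02}

```text
time: 33.8
tool_pos: [0.6191, -0.018, 0.1637]
tcp_rot: [2.311, 2.127, 0.002]
force: [-5.5, -0.2, 15.0]
finger_gap: 0.0275
grasp_force: 30.1
```

>>> advance:
  moves:
    - {"jaw": 0.08}
    - {"jaw": 0.08}
    - {"jaw": 0.08}
    - {"jaw": 0.08}
    - {"jaw": 0.08, "d": [0, 0, -0.01]}
    - {"jaw": 0.08, "d": [0, 0, -0.03]}
    - {"jaw": 0.08, "d": [0, 0, -0.04]}
    - {"jaw": 0.08, "d": [0, 0, -0.026]}

```text
time: 34.47
tool_pos: [0.6188, -0.0181, 0.2716]
tcp_rot: [2.31, 2.127, 0.002]
force: [-0.1, 0.3, 0.5]
finger_gap: 0.0782
grasp_force: 0.0
```

>>> advance:
  moves:
    - {"jaw": 0.08, "d": [0.021, -0.02, 0], "r": [0, 0, -0.026]}
    - {"jaw": 0.08, "d": [0.023, -0.017, 0], "r": [0, 0, -0.026]}
    - {"jaw": 0.08, "d": [0.025, -0.014, 0], "r": [0, 0, -0.026]}
    - {"jaw": 0.08, "d": [0.027, -0.011, 0], "r": [0, 0, -0.026]}
    - {"jaw": 0.08, "d": [0.028, -0.009, 0], "r": [0, 0, -0.026]}
    - {"jaw": 0.08, "d": [0.029, -0.006, 0], "r": [0, 0, -0.026]}
    - {"jaw": 0.08, "d": [0.029, -0.003, 0], "r": [0, 0, -0.026]}
    - {"jaw": 0.08, "d": [0.029, 0, 0], "r": [0, 0, -0.026]}
    - {"jaw": 0.08, "d": [0.029, 0.003, 0], "r": [0, 0, -0.026]}
    - {"jaw": 0.08, "d": [0.029, 0.006, 0], "r": [0, 0, -0.026]}
    - {"jaw": 0.08, "d": [0.028, 0.009, 0], "r": [0, 0, -0.026]}
    - {"jaw": 0.08, "d": [0.027, 0.011, 0], "r": [0, 0, -0.026]}
    - {"jaw": 0.08, "d": [0.025, 0.014, 0], "r": [0, 0, -0.026]}
    - {"jaw": 0.08, "d": [0.023, 0.017, 0], "r": [0, 0, -0.026]}
    - {"jaw": 0.08, "d": [0.01, 0.01, 0], "r": [0, 0, -0.0253]}
    - {"jaw": 0.08}
    - {"jaw": 0.08}

```text
time: 35.88
tool_pos: [0.3647, 0.3188, 0.2685]
tcp_rot: [0.153, 3.137, 0.0]
force: [-0.2, -0.3, 0.4]
finger_gap: 0.0801
grasp_force: 0.0
```

```bash
python3 -c "
from h import *
to(.3408,.3157,.1579,84.7)
for n in ('scene','side'):
    im,d=imaging.get_image(n); P=cloud(n,d).reshape(-1,3)
    for p,h in (((.34,.315),.196),((.618,-.017),.188)):
        T=P[(np.hypot(P[:,0]-p[0],P[:,1]-p[1])<.03)&(P[:,2]>h-.006)&(P[:,2]<h+.01)]
        c,r=cv2.minEnclosingCircle(T[:,:2].astype(np.float32)*1000); print(n,np.round(c,1),round(r,1),len(T))
"
```

```text
d [ 0.0235 -0.0054  0.1106] rot [ 0.0003  0.0005 -0.0047] at [0.3647 0.3188 0.2685]
scene [341.  315.6] 16.0 100
scene [619.5 -15.1] 13.7 115
side [341.5 312.9] 16.1 61
side [617.8 -18.8] 14.3 79
```

The canister is back within 1 mm of its original spot. Next is the bottle.

In the tool's units: -0.0047 rad / 4 = -0.0012.

>>> advance:
  moves:
    - {"jaw": 0.08, "d": [0.012, -0.0027, 0], "r": [0, 0, -0.0012]}
    - {"jaw": 0.08, "d": [0.0115, -0.0027, 0.01]}
    - {"jaw": 0.08, "d": [0, 0, 0.03]}
    - {"jaw": 0.08, "d": [0, 0, 0.035]}
    - {"jaw": 0.08, "d": [0, 0, 0.02]}
    - {"jaw": 0.08, "d": [0, 0, 0.011]}
    - {"jaw": 0.08, "d": [0, 0, 0.003]}
    - {"jaw": 0.08}
    - {"jaw": 0.08}
    - {"jaw": 0.08}

```text
time: 36.82
tool_pos: [0.3417, 0.3158, 0.1603]
tcp_rot: [0.145, 3.137, 0.002]
force: [0.5, -1.2, -0.2]
finger_gap: 0.0803
grasp_force: 0.0
```

```bash
python3 -c "
from h import *
to(.3408,.3157,.1579,84.7)"
```

```text
d [ 0.0009 -0.0002  0.0024] rot [0.0015 0.0015 0.0002] at [0.3417 0.3158 0.1603]
```

>>> advance:
  moves:
    - {"jaw": 0.08, "d": [0.0005, 0, 0.001]}
    - {"jaw": 0.02}
    - {"jaw": 0.02}
    - {"jaw": 0.02}
    - {"jaw": 0.02}
    - {"jaw": 0.02}
    - {"jaw": 0.02}
    - {"jaw": 0.02}
    - {"jaw": 0.02}
    - {"jaw": 0.02}

```text
time: 37.65
tool_pos: [0.3404, 0.3153, 0.1579]
tcp_rot: [-0.144, -3.138, 0.0]
force: [0.2, -0.0, -0.3]
finger_gap: 0.0305
grasp_force: 30.0
```

```bash
python3 -c "
from h import *
to(.3408,.3157,.1579,84.7)"
```

```text
d [-0.0004  0.0004  0.    ] rot [-0.0001 -0.0001  0.0006] at [0.3404 0.3153 0.1579]
```

In the tool's units: 0.03 rad / 4 = 0.0075.

>>> advance:
  moves:
    - {"jaw": 0.02, "d": [0, 0, -0.006]}
    - {"jaw": 0.02, "d": [0, 0, -0.015]}
    - {"jaw": 0.02, "d": [0, 0, -0.025]}
    - {"jaw": 0.02, "d": [0, 0, -0.03]}
    - {"jaw": 0.02, "d": [-0.005, 0, -0.02]}
    - {"jaw": 0.02, "d": [-0.012, 0, -0.012]}
    - {"jaw": 0.02, "d": [-0.016, 0, 0]}
    - {"jaw": 0.02, "d": [-0.015, -0.004, 0], "r": [0, 0, 0.0075]}
    - {"jaw": 0.02, "d": [-0.015, -0.012, 0], "r": [0, 0, 0.015]}
    - {"jaw": 0.02, "d": [-0.016, -0.016, 0], "r": [0, 0, 0.0213]}
    - {"jaw": 0.02, "d": [-0.017, -0.015, 0], "r": [0, 0, 0.0213]}
    - {"jaw": 0.02, "d": [-0.018, -0.014, 0], "r": [0, 0, 0.0213]}
    - {"jaw": 0.02, "d": [-0.018, -0.014, 0], "r": [0, 0, 0.0213]}
    - {"jaw": 0.02, "d": [-0.019, -0.013, 0], "r": [0, 0, 0.0213]}
    - {"jaw": 0.02, "d": [-0.019, -0.012, 0], "r": [0, 0, 0.0213]}
    - {"jaw": 0.02, "d": [-0.02, -0.011, 0], "r": [0, 0, 0.0213]}
    - {"jaw": 0.02, "d": [-0.02, -0.011, 0], "r": [0, 0, 0.0213]}
    - {"jaw": 0.02, "d": [-0.021, -0.01, 0], "r": [0, 0, 0.0213]}
    - {"jaw": 0.02, "d": [-0.021, -0.009, 0], "r": [0, 0, 0.0213]}
    - {"jaw": 0.02, "d": [-0.022, -0.008, 0], "r": [0, 0, 0.0213]}

```text
time: 39.32
tool_pos: [0.4986, 0.0618, 0.2642]
tcp_rot: [-1.67, -2.659, 0.002]
force: [0.5, 0.8, -3.5]
finger_gap: 0.0303
grasp_force: 30.0
```

>>> advance:
  moves:
    - {"jaw": 0.02, "d": [-0.022, -0.007, 0], "r": [0, 0, 0.0213]}
    - {"jaw": 0.02, "d": [-0.022, -0.006, 0], "r": [0, 0, 0.0213]}
    - {"jaw": 0.02, "d": [-0.022, -0.005, 0], "r": [0, 0, 0.0213]}
    - {"jaw": 0.02, "d": [-0.022, -0.004, 0], "r": [0, 0, 0.0213]}
    - {"jaw": 0.02, "d": [-0.022, -0.003, 0], "r": [0, 0, 0.0213]}
    - {"jaw": 0.02, "d": [-0.016, 0, 0], "r": [0, 0, 0.015]}
    - {"jaw": 0.02, "d": [-0.008, 0, 0], "r": [0, 0, 0.0075]}
    - {"jaw": 0.02}
    - {"jaw": 0.02}

```text
time: 40.07
tool_pos: [0.5053, -0.0731, 0.265]
tcp_rot: [-2.287, -2.152, 0.001]
force: [0.2, 0.3, -2.6]
finger_gap: 0.0306
grasp_force: 30.0
```

```bash
python3 -c "
from h import *
to(.6115,-.0855,.268,-4.53)"
```

```text
d [-0.006   0.1068 -0.0031] rot [-0.0014 -0.0003  0.0186] at [ 0.5053 -0.0731  0.265 ]
```

In the tool's units: 0.0186 rad / 4 = 0.0047.

>>> advance:
  moves:
    - {"jaw": 0.02, "d": [-0.002, 0.008, 0], "r": [0, 0, 0.0047]}
    - {"jaw": 0.02, "d": [-0.003, 0.015, 0]}
    - {"jaw": 0.02, "d": [-0.001, 0.02, 0]}
    - {"jaw": 0.02, "d": [0, 0.02, 0]}
    - {"jaw": 0.02, "d": [0, 0.018, 0]}
    - {"jaw": 0.02, "d": [0, 0.014, 0]}
    - {"jaw": 0.02, "d": [0, 0.008, 0]}
    - {"jaw": 0.02, "d": [0, 0.0035, 0]}
    - {"jaw": 0.02}
    - {"jaw": 0.02}

```text
time: 40.9
tool_pos: [0.6107, -0.0868, 0.2657]
tcp_rot: [-2.307, -2.131, 0.001]
force: [-0.0, 0.4, -3.3]
finger_gap: 0.0302
grasp_force: 30.0
```

```bash
python3 -c "
from h import *
to(.6115,-.0855,.185,-4.53)"
```

```text
d [0.0014 0.0007 0.0807] rot [-0.0006 -0.0001 -0.0001] at [ 0.6107 -0.0868  0.2657]
```

>>> advance:
  moves:
    - {"jaw": 0.02, "d": [0.0012, 0.0006, 0.008]}
    - {"jaw": 0.02, "d": [0, 0, 0.016]}
    - {"jaw": 0.02, "d": [0, 0, 0.024]}
    - {"jaw": 0.02, "d": [0, 0, 0.018]}
    - {"jaw": 0.02, "d": [0, 0, 0.01]}
    - {"jaw": 0.02, "d": [0, 0, 0.005]}
    - {"jaw": 0.02}
    - {"jaw": 0.02}

```text
time: 41.57
tool_pos: [0.6121, -0.0861, 0.1856]
tcp_rot: [2.308, 2.131, 0.001]
force: [-0.1, 0.4, -3.5]
finger_gap: 0.0301
grasp_force: 30.0
```

```bash
python3 -c "
from h import *
to(.6115,-.0855,.172,-4.53)"
```

```text
d [ 0.0005 -0.0007  0.0136] rot [ 0.0007  0.0001 -0.0006] at [ 0.6121 -0.0861  0.1856]
```

>>> advance:
  moves:
    - {"jaw": 0.02, "d": [0.0004, -0.0004, 0.005]}
    - {"jaw": 0.02, "d": [0, 0, 0.004]}
    - {"jaw": 0.02, "d": [0, 0, 0.003]}
    - {"jaw": 0.02, "d": [0, 0, 0.0015]}
    - {"jaw": 0.02, "d": [0, 0, 0.0005]}
    - {"jaw": 0.02}
    - {"jaw": 0.02}

```text
time: 42.15
tool_pos: [0.612, -0.0857, 0.172]
tcp_rot: [2.308, 2.131, 0.001]
force: [-3.0, -0.3, 6.5]
finger_gap: 0.0303
grasp_force: 30.0
```

Contact made. I'll release, rise clear, back away and check.

>>> advance:
  moves:
    - {"jaw": 0.08}
    - {"jaw": 0.08}
    - {"jaw": 0.08}
    - {"jaw": 0.08}
    - {"jaw": 0.08, "d": [0, 0, -0.01]}
    - {"jaw": 0.08, "d": [0, 0, -0.03]}
    - {"jaw": 0.08, "d": [0, 0, -0.04]}
    - {"jaw": 0.08, "d": [0, 0, -0.03]}
    - {"jaw": 0.08, "d": [0, -0.03, -0.01]}
    - {"jaw": 0.08, "d": [0, -0.04, 0]}
    - {"jaw": 0.08, "d": [0, -0.04, 0]}
    - {"jaw": 0.08}
    - {"jaw": 0.08}

```text
time: 43.23
tool_pos: [0.5006, -0.0767, 0.2921]
tcp_rot: [2.308, 2.13, 0.001]
force: [0.4, 0.5, 1.2]
finger_gap: 0.0798
grasp_force: 0.0
```

```bash
python3 - <<'E'
from h import *
from scipy.optimize import least_squares
for n in ('scene','side'):
    im,d=save(n,'end_'+n+'.png',s=1.3); P=cloud(n,d).reshape(-1,3)
    for q,p,h in (("bottle",(.612,-.085),.21),("canister",(.618,-.017),.188),("jar",(.63,.077),.21),("flask",(.635,.159),.195)):
        T=P[(np.hypot(P[:,0]-p[0],P[:,1]-p[1])<.03)&(P[:,2]>h-.006)&(P[:,2]<h+.01)]
        c,r=cv2.minEnclosingCircle(T[:,:2].astype(np.float32)*1000); print(n,q,np.round(c,1),round(r,1),len(T))
    T=P[(abs(P[:,0]-.39)<.06)&(abs(P[:,1]+.308)<.08)&(P[:,2]>.1)&(P[:,2]<.125)]; print("loaf",cv2.minAreaRect(T[:,:2].astype(np.float32)*1000))
E
```

```text
scene bottle [612.1 -84.3] 15.8 146
scene canister [618.6 -14.6] 14.3 115
scene jar [629.2  77. ] 20.4 248
scene flask [634.2 158.9] 16.6 165
loaf ((391.4631652832031, -307.13848876953125), (102.86767578125, 61.892398834228516), 83.39805603027344)
side bottle [612.2 -86.4] 15.8 120
side canister [618.1 -17.5] 13.2 78
side jar [635.5  69.5] 16.1 34
side flask [633.4 157.8] 14.5 54
loaf ((391.0622863769531, -308.9168701171875), (102.18989562988281, 60.34201431274414), 83.61495208740234)
```

View pics/end_scene.png

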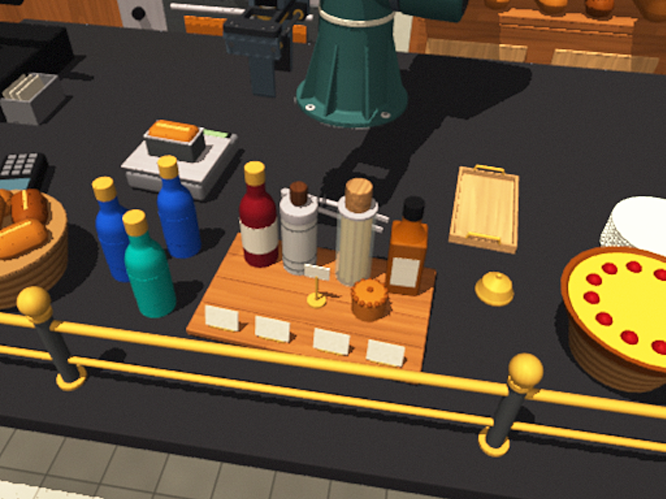

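The loaf is on the plate (173,140), the bottle (260,215) and canister (298,230) are back in the row, the tray (485,205) is empty, and nothing else has been disturbed.

```bash
python3 -c "
from rig import job
print(job.close_job())"
```

```text
the job is handed in; nothing more can be done
None
```

The job is handed in: the loaf stands in the middle of the scale plate (within about 2 mm), the bottle and canister are back upright within about 1.5 mm of where they stood, and the robot's clock read about 43 s of the 112 s allowed.

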